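# Pin the handle to the soap dish and offer it, level, to the stool

## Robot

A 6-joint arm with a two-finger parallel gripper is mounted at the origin on the work surface. World frame = base frame: x ahead of the robot, y to its left, z up, the work surface at z = 0. Lengths are in mm, angles in degrees, forces in N, time in s.
With the tool pointing down it reaches from about 350 to 850 mm from the base axis. Payload 8.1 kg.
Tool frame: the origin (TCP) lies on the front face of the gripper's body, between the roots of the fingers; the fingertips stand r.finger_overhang ahead of it and the grasp point (between the pads) lies 54 mm ahead of it (r.finger_overhang is the distance from the TCP to the fingertips, in mm); y points along the fingers, z is the direction in which the jaws open and shut, and the axes are right-handed (so a half turn about y gives the same grasp; the last joint's range is limited). The gripper opens to 85 mm and grips with 20 to 120 N. Pads are 22 mm wide; open, the fingers measure 114 mm over their backs; the gripper's body (76 mm by 85 mm) begins 54 mm behind the grasp point. The pads swing forward as they close: fully open they stand 13 mm farther back than shut.
Start: joints at [-4.893, 7.471, 85.268, -0, 87.261, -4.893], TCP at [600.005, 0.022, 303.892] pointing down, gripper open.
Joint ranges: [-169.43, 169.43], [-51.17, 129.36], [1.28, 143.12], [-76.62, 256.62], [0, 156.53], [-152.29, 152.29]. Speed limits (degrees/s): [136.94, 136.94, 159.86, 180, 180, 180].

## Interface

Orientations are given as [roll, pitch, yaw] about the fixed x, y, z axes, in that order (R = Rz(yaw) Ry(pitch) Rx(roll)).
In Python, from bench import r gives the robot as it stands. The module is installed in compiled form; this text tells all that it offers.
- The arm moves only by the tool arm_command, never from a script. Its argument "increments" is a list of rows, each a list of 6 numbers: the shift along the tool's x, y, z in m, then the turn, a rotation vector about the tool's x, y, z in rad. In form: [[tx, ty, tz, wx, wy, wz], ...]. A call has exactly 10 rows; each row is the pose to reach, as a shift and turn from the pose commanded when the call began, along the tool's axes at that moment; what a row does not reach only later rows make up. A row lasts 1/8 s, in which the tool goes at most 62.5 mm and 10.7 degrees, less where a joint would pass 70% of its speed; a pose out of reach is approached as far as the arm can. A call with a gripper value outside its range is refused whole. "jaw" is the gripper's target within -1 to 1 (shut at 1, half-way at 0, fully open at -1), set as the call begins (left out, the last holds). The fingers move at their own pace and stop on an object; "force" is the grip in N (left out, the last holds). Time passes only in rows, so rows that repeat a pose let the fingers close, or fill a call up. It gives the time, the measured TCP pose, the force and the opening at its end, in the units of the state.
- r.sense(): the state, without advancing time (a new reading comes with each control period).
- r.snapshot(name): name is "scene" or "side" or "wrist"; returns the picture (400x640x3 uint8, red, green, blue); there is no depth.
- r.camera_model(name): a dict with "intrinsics" (3x3 intrinsics, pixels), "distortion" ([k1, k2, p1, p2, k3] as OpenCV has them; the pictures are not rectified), "cam_to_world" (4x4, takes a point from camera to world coordinates). Camera axes: x right, y down, z forward; pixel columns grow to the right and rows downward; lengths in mm; the calibration is good to about 2 mm. A picture is of the moment at which its call begins: read the wrist's pose just before it. camera_model takes no time and is no camera call; for the wrist camera it gives the pose at the moment of the call.
- r.hand_in(): hands the job in, once; it reports no verdict.
Trained networks look in the newest picture that a camera, given by its name, has taken for a name from the list of things; names that differ only in an ending like _2 or _b are one class to them, and where a whole thing is asked for, a point or a joint stands for the part that bears it (a point fixed in the world has none). Each returns a list of dicts, best first, with "conf" (0 to 1); they miss things now and then, are a little off and sometimes report something else, mostly with a low value. They report only what shows in the picture. A call takes as long as a camera call. They do not tell look-alikes from the thing itself.
- r.trace(camera, target): "mask" (400x640 bool, what is visible of it) and "position" ([column, row] in pixels, amid what is visible of it).
- r.spot_point(camera, target): "position" ([column, row] in pixels: a listed point, or the origin of a listed thing).
The state is a dict: "time": time; "joint_pos": joint angles; "qd": joint speeds; "joint_efforts": joint torques, N m; "tool_pos": TCP position; "tcp_rot": TCP orientation; "ft_force": force on the tool from outside, world axes, zero at the start; "wrist_torque": the same for the moment, N m; "finger_gap": finger opening in mm.
Only numpy, scipy, OpenCV 4.12 (cv2) and the standard library are available. Lean on these libraries where they do the work, as an engineer would, in place of code of your own. Each camera call takes 0.05 s, during which the arm holds its last target.

## Task

The handle of the top dish of the two-tier steel tray is only slipped into its sleeve: take the orange-knobbed pin out of the teak block, put it fully home from above through sleeve and handle, and let go of it. Then lift the dish by that handle about 10 cm or more off the lower tier and give it about a quarter turn, keeping it level and the soap ball in its middle, so that the chin cut-out in its rim faces the red stool at the bench's end. Finish still holding the dish up there by its handle, level and at rest; leave everything else on the bench where it is.

Things in the scene. Friction and masses are not known exactly. Their poses are not given: they have to be found in the camera images.
- dish: Top tier: round dished steel tray, 224 mm across, loose, 220 g, on the lower tier's rim. Origin: on its axis, underside of the well; z up, +x to the middle of the chin cut-out (bite in the rim 103 mm wide, 32 mm deep), -x to the handle. Flat rim: radius 66 to 112 mm, 17.5 to 21.5 mm above the origin. Inside: a 10 degree cone to radius 48 mm, then a 30 degree wall.
- dish_middle (a point): Point on the dish's axis, 21 mm above its origin, where the soap ball's centre belongs. Axes as the dish.
- pin_hole (a point): Middle of the mouth of the 12 mm hole in the bridge of the handle sleeve on the dish's rim (-92, 0, 32.5 mm in the dish frame; axes as the dish). The bridge is 40 (radial) x 41 mm. Straight below, the handle's tongue and the rim have like holes (the tongue's up to 1.5 mm off line); bridge top to rim underside 15 mm, then free space.
- handle_grip (a point): Hold here: upright teak grip, 26 mm (radial) x 16 mm (across), of the 80 g handle, whose flat tongue lies in the sleeve with 1 mm play. The grip's axis is 34.5 mm outside the pin hole's; the point is on it, 20 mm below the grip's top. x to the dish's middle, y across the 16 mm, z up. Pinch it across y, clear of the pin, at 60 N or more: the dish hangs 127 mm out and may sag a little.
- pin_knob (a point): Hold here: on the pin's axis, 13 mm below the top of its orange knob (16 mm diameter x 34 mm). Below: collar 20 x 3 mm, shank 8 mm diameter x 28 mm, tapered tip. 30 g, upright in the teak block, shank in it. Fully home, the collar lies on the sleeve and this point is 24 mm above pin_hole. There, close the fingers across the dish's y: the handle's grip is near on the -x side.
- pin_tip (a point): Middle of the pin's lower end, 52 mm below pin_knob; z up along the pin. Fully home it is 28 mm below pin_hole.
- pin_block: Dark teak block 60 x 110 x 40 mm on the bench, fixed; origin under its middle, z up. The pin is parked in its hole at y = +20 mm; the one at y = -30 mm is not used.
- ball_center (a point): Centre of the soap ball, honey-coloured, 34 mm diameter, 25 g, loose in the dish (axes turn as it rolls).
- lower_tier: Lower tier: round steel pan, 150 mm diameter, 55 mm high, fixed on the bench; origin under its middle. The dish stands on its rim, with the dish's origin 37.5 mm above the bench.
- stool_place (a point): Point over the left (+y) part of the bench, 0.2 m above the bench top, straight in front of the round red stool, whose middle stands 0.44 m farther out in y, on the floor: the sitter's place, which the cut-out (the dish's +x) is to face. It differs in x from start to start.
- clipper_center (a point): Blue hair clipper lying on the bench, 165 x 46 x 36 mm; its centre. Leave alone.
- trimmer_center (a point): White trimmer lying on the bench, 145 x 40 x 28 mm; its centre. Leave alone.
- brush_center (a point): Wooden bristle brush, 195 x 50 x 41 mm, bristles down; its centre. Leave alone.
- saucer_center (a point): White ceramic saucer, 140 mm diameter, 22 mm high; its centre. Leave alone.
- oil_center (a point): Amber oil bottle with a black cap, 42 mm diameter, 95 mm high, upright; its centre. Leave alone.
Mind the look-alikes: they are no part of the job. Leave any pink look-alike of the part that bears handle_grip alone. What is shaped like the dish but black is not meant.

How it is judged (in metres and radians):
On the way, in this order (a step that is already met when the one before it is completed fails the run):
1. the pin is fully home through the sleeve and the handle's tongue, let go, with the dish still on the lower tier (x of pin_tip in the frame of pin_hole between -0.006 and 0.006 m and y of pin_tip in the frame of pin_hole between -0.006 and 0.006 m and z of pin_tip in the frame of pin_hole below -0.0245 m and angle between the z axis of pin_tip and the z axis of pin_hole, either way round below 0.25 rad and distance between handle_grip and pin_hole below 0.055 m and contact force between the fingers and pin below 0.2 N and height (world z) of dish below 0.05 m), for 0.3 s.
2. the dish is lifted by its pinned handle about 10 cm off the lower tier, ball in the middle (x of pin_tip in the frame of pin_hole between -0.006 and 0.006 m and y of pin_tip in the frame of pin_hole between -0.006 and 0.006 m and z of pin_tip in the frame of pin_hole below -0.0245 m and angle between the z axis of pin_tip and the z axis of pin_hole, either way round below 0.25 rad and distance between handle_grip and pin_hole below 0.055 m and height (world z) of dish above 0.125 m and contact force between the fingers and handle above 1 N and distance between ball_center and dish_middle below 0.03 m), for 0.2 s.
At the end, for the whole second after the job is handed in: Dish held by the gripped handle, pin home, lifted 9 cm or more, still, tilted under 6 degrees, ball within 15 mm of the middle, cut-out pointing to within 16 cm either side of the place in front of the stool (some 15 degrees), other things within 3 cm of their places (x of pin_tip in the frame of pin_hole between -0.006 and 0.006 m and y of pin_tip in the frame of pin_hole between -0.006 and 0.006 m and z of pin_tip in the frame of pin_hole below -0.0245 m and angle between the z axis of pin_tip and the z axis of pin_hole, either way round below 0.25 rad and distance between handle_grip and pin_hole below 0.055 m and height (world z) of dish above 0.125 m and contact force between the fingers and handle above 1 N and y of stool_place in the frame of dish between -0.16 and 0.16 m and x of stool_place in the frame of dish above 0.2 m and angle between dish's own z axis and vertical below 0.11 rad and distance between ball_center and dish_middle below 0.015 m and linear speed of dish below 0.02 m/s and angular speed of dish below 0.15 rad/s and distance of each of clipper_center, trimmer_center, brush_center, saucer_center, oil_center from where it was at the start of the episode below 0.03 m); the arm keeps its last pose, push and grip.
It fails at once if the soap ball rolls more than 35 mm from the dish's middle (distance between ball_center and dish_middle above 0.035 m).
It fails at once if the dish is tilted more than 15 degrees (angle between dish's own z axis and vertical above 0.26 rad).
It fails at once if a bystander is moved by more than 3 cm (distance of any of clipper_center, trimmer_center, brush_center, saucer_center, oil_center from where it was at the start of the episode above 0.03 m).
It also fails if it takes over 69 s, if anything falls off the work surface, if the arm or the gripper's body presses on something with over 40 N, if the wrist force passes 120 N, or if a joint passes its speed limit or range.

## Working session

There is one attempt and no reset: what is moved stays moved. The work goes in short steps, Python scripts to look and compute and a tool call to move; the robot and the scene stay as the last step left them, time stands still between calls to the robot, and variables do not carry over. Pictures are saved under pics/ and viewed, and the job is handed in when it is done.

Besides the shell and the picture viewer there is one more tool, called by a JSON object that holds its "name" and its "arguments", one argument or row to a line. arm_command: Moves the arm, as the interface text tells. Its arguments: {"type":"object","properties":{"increments":{"type":"array","items":{"type":"array","items":{"type":"number"}}},"jaw":{"type":"number"},"force":{"type":"number"}},"required":["increments"]}

```bash
mkdir -p pics; ls; python3 - <<'E'
from bench import r
import cv2,json,numpy as np
np.set_printoptions(precision=2,suppress=True)
print(r.finger_overhang, r.sense())
for c in ["scene","side","wrist"]:
    m=r.camera_model(c); print(c,m)
    im=r.snapshot(c); cv2.imwrite(f"pics/{c}0.png",im[:,:,::-1])
E
```

```text
pics
72.6 {'time': 0.0, 'joint_pos': array([-4.89,  7.52, 85.33, -0.  , 87.26, -4.89]), 'qd': array([-0.  , -0.06, -0.01, -0.1 , -0.03, -0.04]), 'joint_efforts': array([ -0.  , -56.94, -50.06,  -0.  ,   0.01,   0.  ]), 'tool_pos': array([599.58,   0.05, 302.83]), 'tcp_rot': array([-90.11,   0.01, -90.  ]), 'ft_force': array([1.07, 0.58, 0.22]), 'wrist_torque': array([ 0.04, -0.01, -0.  ]), 'finger_gap': 85.10407387539212}
scene {'intrinsics': array([[483.21,   0.  , 320.72],
       [  0.  , 483.21, 204.72],
       [  0.  ,   0.  ,   1.  ]]), 'distortion': array([-0.07,  0.  ,  0.  ,  0.  ,  0.  ]), 'cam_to_world': array([[   0.27,    0.61,   -0.75, 1881.36],
       [   0.96,   -0.15,    0.22, -403.72],
       [   0.02,   -0.78,   -0.62, 1324.28],
       [   0.  ,    0.  ,    0.  ,    1.  ]])}
side {'intrinsics': array([[434.83,   0.  , 320.95],
       [  0.  , 434.83, 200.91],
       [  0.  ,   0.  ,   1.  ]]), 'distortion': array([0.01, 0.  , 0.  , 0.  , 0.  ]), 'cam_to_world': array([[   0.9 ,   -0.25,    0.35,   27.77],
       [  -0.43,   -0.51,    0.74, -908.83],
       [  -0.  ,   -0.82,   -0.57,  871.66],
       [   0.  ,    0.  ,    0.  ,    1.  ]])}
wrist {'intrinsics': array([[360.11,   0.  , 315.44],
       [  0.  , 360.11, 197.63],
       [  0.  ,   0.  ,   1.  ]]), 'distortion': array([-0.05,  0.  ,  0.  ,  0.  ,  0.  ]), 'cam_to_world': array([[  1.  ,  -0.  ,  -0.  , 599.18],
       [ -0.  ,  -0.96,  -0.28,  70.03],
       [ -0.  ,   0.28,  -0.96, 373.8 ],
       [  0.  ,   0.  ,   0.  ,   1.  ]])}
```

View pics/scene0.png

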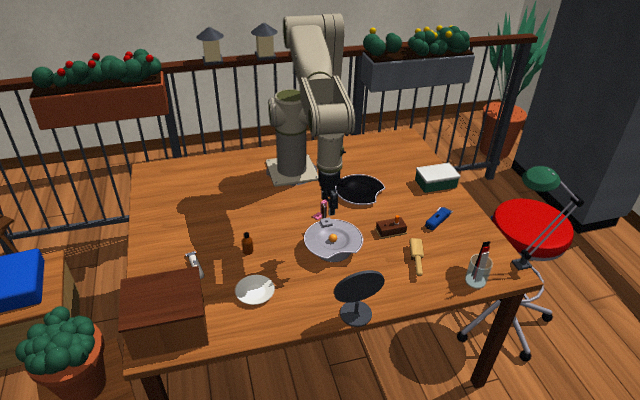

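View pics/side0.png

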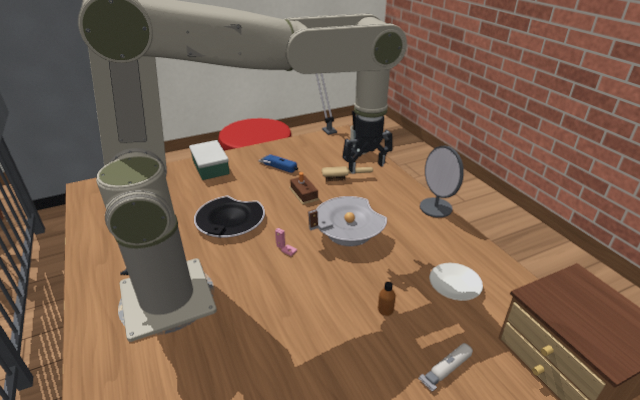

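View pics/wrist0.png

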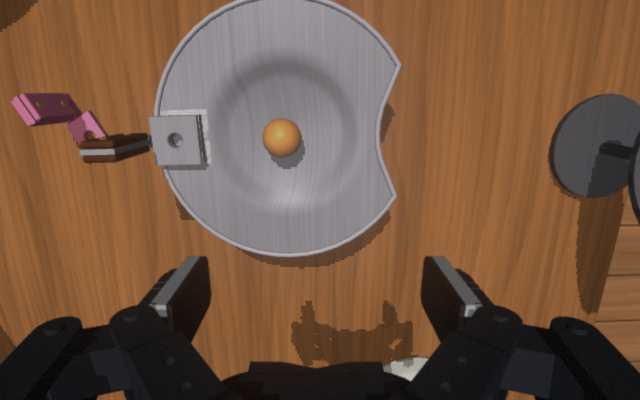

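The wrist view shows the dish's pin hole at about (176,140), the teak grip at about (112,148), and the pink look-alike handle at (60,110). The black look-alike dish is at (360,190) in the scene view. The pin and its block are at about (392,226) in the scene view.

```bash
cat > h.py <<'E'
from bench import r
import cv2,numpy as np
np.set_printoptions(precision=2,suppress=True)
def ray(c,px,m=None):
    m=m or r.camera_model(c)
    u=cv2.undistortPoints(np.array([[px]],float),m["intrinsics"],m["distortion"])[0,0]
    T=m["cam_to_world"]; d=T[:3,:3]@np.array([u[0],u[1],1]); return T[:3,3],d/np.linalg.norm(d)
def atz(c,px,z,m=None):
    o,d=ray(c,px,m); return o+d*(z-o[2])/d[2]
def tri(rs):
    A=np.zeros((3,3));b=np.zeros(3)
    for o,d in rs:
        P=np.eye(3)-np.outer(d,d);A+=P;b+=P@o
    x=np.linalg.solve(A,b); return x,[np.linalg.norm((np.eye(3)-np.outer(d,d))@(x-o)) for o,d in rs]
def proj(c,p,m=None):
    m=m or r.camera_model(c); T=np.linalg.inv(m["cam_to_world"])
    q=T[:3,:3]@np.array(p,float)+T[:3,3]
    return cv2.projectPoints(q[None],np.zeros(3),np.zeros(3),m["intrinsics"],m["distortion"])[0][0,0]
def snap(c,name,crop=None,s=1):
    im=r.snapshot(c)[:,:,::-1]
    if crop: a,b,cc,d=crop; im=im[b:d,a:cc]
    if s!=1: im=cv2.resize(im,None,fx=s,fy=s,interpolation=cv2.INTER_CUBIC)
    cv2.imwrite(f"pics/{name}.png",im)
E
python3 - <<'E'
from h import *
t0=r.sense()['time']
for n,z in [("dish",37.5),("pin_hole",70),("handle_grip",75),("pin_knob",75),("pin_tip",20),("pin_block",0),("ball_center",58),("lower_tier",0),("stool_place",200)]:
    for c in ["scene","side","wrist"]:
        for d in r.spot_point(c,n)[:2]:
            print(n,c,np.array(d["position"]),round(d["conf"],2),atz(c,d["position"],z))
print(r.sense()['time']-t0)
snap("scene","sc1",(300,180,460,280),5)
snap("side","si1",(260,150,400,260),5)
E
```

```text
dish scene [359.1 196.5] 0.88 [323.43 227.64  37.5 ]
dish scene [330.9 239.5] 0.67 [557.66  30.07  37.5 ]
dish side [349.5 224.7] 0.83 [565.72  23.66  37.5 ]
dish side [232.3 221.7] 0.69 [239.89 196.86  37.5 ]
dish wrist [287.1 131.5] 0.9 [573.1  36.5  37.5]
pin_hole scene [336.9 178.4] 0.84 [213.24 158.49  70.  ]
pin_hole scene [327.4 218.8] 0.65 [470.54  40.01  70.  ]
pin_hole side [211.  227.2] 0.71 [166.9  154.97  70.  ]
pin_hole side [324.4 221.5] 0.66 [483.73  34.06  70.  ]
pin_hole wrist [172.9 138.6] 0.67 [478.68  34.2   70.  ]
handle_grip scene [321.8 207.6] 0.6 [402.22  35.64  75.  ]
handle_grip scene [322.8 204. ] 0.55 [380.38  46.04  75.  ]
handle_grip side [280.1 235.4] 0.62 [336.89  24.04  75.  ]
handle_grip side [300.8 189.2] 0.54 [486.83 222.37  75.  ]
handle_grip wrist [ 40.8 106.6] 0.94 [370.64  62.6   75.  ]
handle_grip wrist [112.6 149.1] 0.69 [427.68  26.37  75.  ]
pin_knob scene [253.2 289. ] 0.47 [ 768.4  -308.42   75.  ]
pin_knob side [297.6 177.9] 0.51 [505.12 293.36  75.  ]
pin_tip scene [391.7 228.1] 0.61 [535.71 297.07  20.  ]
pin_tip side [312.3 215.9] 0.66 [489.52 137.15  20.  ]
pin_tip side [298.4 187.7] 0.55 [514.62 313.28  20.  ]
pin_block scene [391.3 230.8] 0.64 [530.43 299.83   0.  ]
pin_block side [307.4 194.3] 0.78 [538.25 287.74   0.  ]
pin_block side [301.1 189. ] 0.7 [531.57 329.63   0.  ]
pin_block wrist [282.2 139.1] 0.44 [565.24  24.9    0.  ]
ball_center scene [331.3 239.7] 0.52 [580.21  24.33  58.  ]
ball_center side [349.6 218.9] 0.63 [566.74  26.35  58.  ]
ball_center wrist [284.9 138.1] 0.82 [572.92  32.75  58.  ]
lower_tier scene [331.1 252.3] 0.55 [589.89  22.66   0.  ]
lower_tier scene [331.9 241.8] 0.16 [533.07  42.77   0.  ]
lower_tier side [351.6 229.7] 0.54 [583.52  39.67   0.  ]
stool_place side [279.8 117.7] 0.68 [536.77 529.3  200.  ]
1.35
```

View pics/sc1.png

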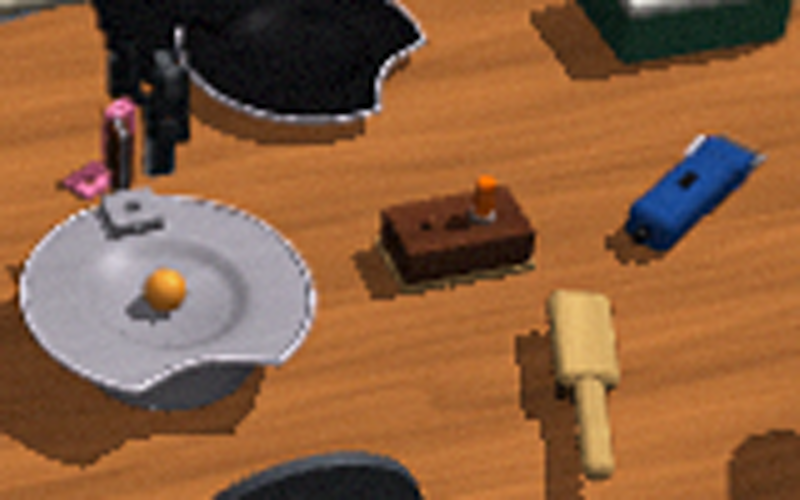

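View pics/si1.png

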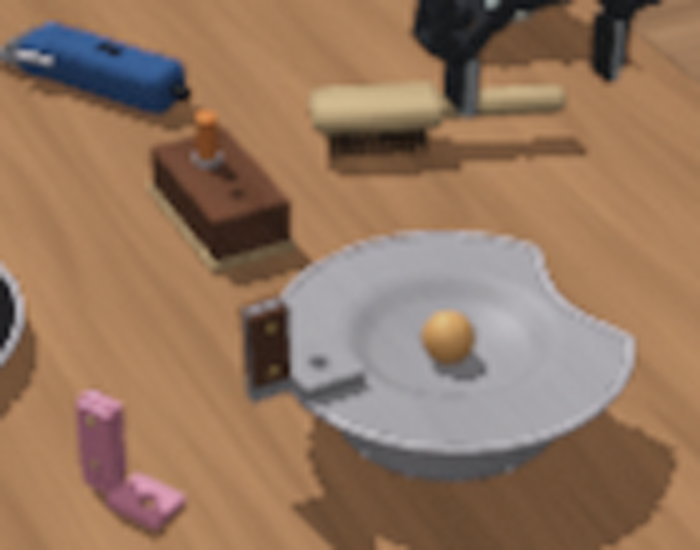

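Look-alikes for the grip: the pink handle at side (282,238) and wrist (45,107), against the teak grip at side (313,219). For the dish: the black one at scene (359,190), against the steel one at (333,238). The orange-knobbed pin at scene (397,216) is the only one; the orange ball at (333,238) is soap. I choose the teak grip, the steel dish and the knob in the teak block.

```bash
python3 - <<'E'
from h import *
print(tri([ray("scene",(397,216.3)),ray("side",(301.2,172.8))]),atz("scene",(397,216.3),77),atz("side",(301.2,172.8),77))
print(tri([ray("scene",(396.7,222.7)),ray("side",(301.4,181.4))]))
# hole: refined
print(tri([ray("scene",(326.7,221)),ray("side",(324,222.2)),ray("wrist",(176,140))]))
# grip top: side crop (265,304)
print(tri([ray("side",(313,210.8)),ray("wrist",(81,154))]))
s=r.sense();print(s)
E
```

```text
(array([529.56, 316.69,  75.49]), [np.float64(1.2344275171468893), np.float64(1.2344275171468173)]) [532.58 314.56  77.  ] [528.75 316.48  77.  ]
(array([529.54, 319.29,  39.3 ]), [np.float64(0.02376846368647768), np.float64(0.0237684636866147)])
(array([481.52,  33.22,  69.  ]), [np.float64(0.7116823691657425), np.float64(0.513866622762924), np.float64(0.6820450457532501)])
(array([439.87,  28.7 , 129.81]), [np.float64(4.4213897148703865), np.float64(4.4213897148704415)])
{'time': 1.6, 'joint_pos': array([-4.89,  7.47, 85.27, -0.  , 87.26, -4.89]), 'qd': array([-0.03, -0.03,  0.02,  0.08, -0.05, -0.04]), 'joint_efforts': array([ -0.  , -56.93, -50.08,  -0.  ,   0.  ,   0.  ]), 'tool_pos': array([600.01,   0.01, 303.89]), 'tcp_rot': array([-90.,   0., -90.]), 'ft_force': array([ 0.32,  0.56, -0.34]), 'wrist_torque': array([ 0.  , -0.01, -0.03]), 'finger_gap': 85.50661832582298}
```

{"name": "arm_command", "arguments": {
  "increments": [
    [-0.032,0.006,-0.007,0,0.157,0],
    [-0.064,0.012,-0.014,0,0.314,0],
    [-0.096,0.018,-0.021,0,0.471,0],
    [-0.128,0.024,-0.028,0,0.628,0],
    [-0.16,0.03,-0.035,0,0.785,0],
    [-0.192,0.036,-0.042,0,0.942,0],
    [-0.224,0.042,-0.049,0,1.1,0],
    [-0.256,0.048,-0.056,0,1.257,0],
    [-0.29,0.054,-0.063,0,1.414,0],
    [-0.317,0.06,-0.07,0,1.571,0]
  ],
  "jaw": -1
}}

```text
time: 2.85
tool_pos: [529.6, 318.4, 243.7]
tcp_rot: [-90.0, 0.0, 179.7]
ft_force: [0.1, -0.7, 0.5]
finger_gap: 85.3
```

```bash
python3 - <<'E'
from h import *
s=r.sense();print(s['time'],s['tool_pos'],s['tcp_rot'],s['joint_pos'])
snap("wrist","w2")
for n in ["pin_knob","pin_tip","pin_block"]: print(n,[(np.array(d['position']),round(d['conf'],2)) for d in r.spot_point("wrist",n)[:2]])
print(r.sense()['tool_pos'])
print(atz("wrist",r.spot_point("wrist","pin_knob")[0]['position'],64))
E
```

```text
2.85 [529.64 318.36 243.73] [-90.01   0.01 179.72] [ 26.25  12.14  86.39   0.01  81.46 116.53]
pin_knob [(array([314.5, 197.8]), 0.98)]
pin_tip [(array([315.1, 184. ]), 0.71)]
pin_block [(array([338.9, 176.8]), 0.89)]
[529.81 317.14 243.69]
[527.7  316.81  64.  ]
```

View pics/w2.png

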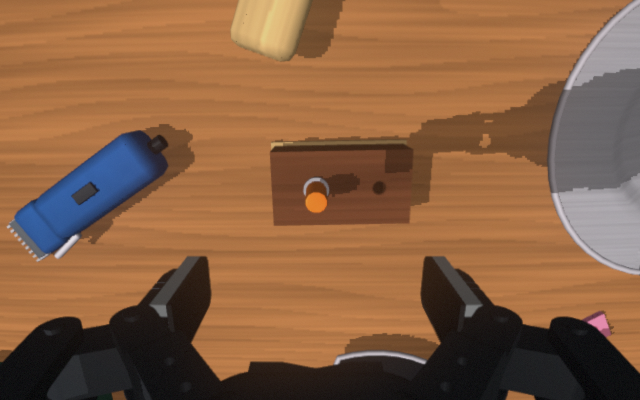

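The knob's top is at (316,202) and its collar at (315,188), standing in the left hole of the block, midway between the fingers.

```bash
python3 - <<'E'
from h import *
print(atz("wrist",(316,202),77),atz("wrist",(315.5,188.5),43), r.sense()['tool_pos'])
print(proj("wrist",[529.8-0,317,64]))
E
```

```text
[528.43 315.76  77.  ] [529.2  316.07  43.  ] [530.16 316.65 243.98]
[314.25 195.01]
```

{"name": "arm_command", "arguments": {
  "increments": [
    [0.001,0.018,0.0005,0,0,0],
    [0.001,0.036,0.0005,0,0,0],
    [0.001,0.054,0.0005,0,0,0],
    [0.001,0.072,0.0005,0,0,0],
    [0.001,0.09,0.0005,0,0,0],
    [0.001,0.104,0.0005,0,0,0],
    [0.001,0.114,0.0005,0,0,0],
    [0.001,0.121,0.0005,0,0,0],
    [0.0013,0.126,0.0005,0,0,0],
    [0.0013,0.126,0.0005,0,0,0]
  ]
}}

```text
time: 4.35
tool_pos: [528.6, 316.5, 117.7]
tcp_rot: [-90.0, -0.0, 180.0]
ft_force: [-0.3, -0.2, -0.1]
finger_gap: 85.5
```

```bash
python3 - <<'E'
from h import *
s=r.sense();print(s['time'],s['tool_pos'],s['tcp_rot'],s['ft_force'])
snap("wrist","w3")
E
```

```text
4.35 [528.62 316.51 117.74] [-90.    -0.01 179.99] [-0.27 -0.24 -0.09]
```

View pics/w3.png

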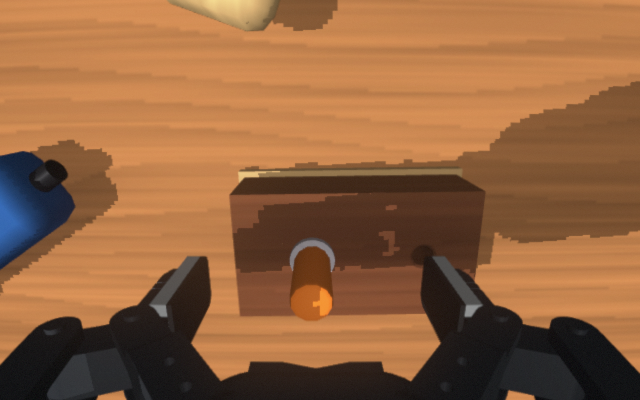

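The knob stands between the open fingers with its top at (312,302). I'll close on it.

```bash
python3 - <<'E'
from h import *
print(atz("wrist",(312,303),77),atz("wrist",(312.5,257),43),r.sense()['tool_pos'])
E
```

```text
[527.49 317.46  77.  ] [529.25 317.54  43.  ] [528.83 316.59 118.14]
```

{"name": "arm_command", "arguments": {
  "increments": [
    [0,0,0,0,0,0],
    [0,0,0,0,0,0],
    [0,0,0,0,0,0],
    [0,0,0,0,0,0],
    [0,0,0,0,0,0],
    [0,0,0,0,0,0],
    [0,0,0,0,0,0],
    [0,0,0,0,0,0],
    [0,0,0,0,0,0],
    [0,0,0,0,0,0]
  ],
  "jaw": 1,
  "force": 60
}}

```text
time: 5.65
tool_pos: [528.8, 316.6, 118.1]
tcp_rot: [-90.0, 0.0, 180.0]
ft_force: [-0.5, -0.2, 4.6]
finger_gap: 14.3
```

```bash
python3 - <<'E'
from h import *
s=r.sense();print(s['time'],s['tool_pos'],s['tcp_rot'],s['ft_force'],s['finger_gap'])
snap("wrist","w4")
E
```

```text
5.65 [528.85 316.57 118.12] [-90.01   0.02 179.99] [-0.5  -0.19  4.62] 14.307217984752604
```

View pics/w4.png

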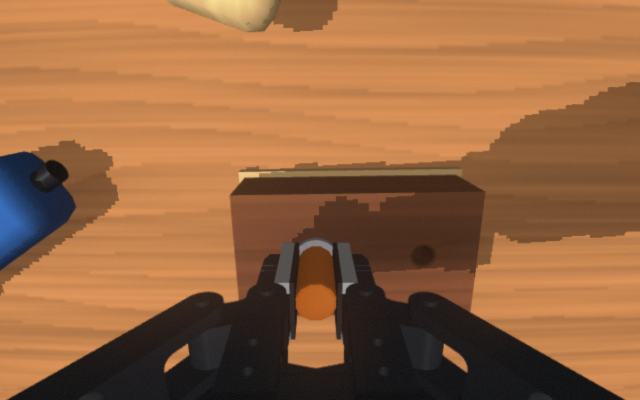

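{"name": "arm_command", "arguments": {
  "increments": [
    [0,-0.01,0,0,0,0],
    [0,-0.03,0,0,0,0],
    [0,-0.06,0,0,0,0],
    [0,-0.1,0.01,0,0,0],
    [0.01,-0.122,0.05,0,0,0],
    [0.02,-0.122,0.105,0,0,0],
    [0.03,-0.122,0.16,0,0,0],
    [0.04,-0.122,0.215,0,0,0],
    [0.047,-0.122,0.26,0,0,0],
    [0.047,-0.122,0.283,0,0,0]
  ]
}}

```text
time: 6.95
tool_pos: [481.3, 31.4, 241.5]
tcp_rot: [-90.0, 0.1, 179.9]
ft_force: [-1.1, 0.2, -0.4]
finger_gap: 14.3
```

```bash
python3 - <<'E'
from h import *
s=r.sense();print(s['time'],s['tool_pos'],s['tcp_rot'],s['ft_force'],s['finger_gap'])
snap("wrist","w5"); 
print([(n,[(np.array(d['position']),round(d['conf'],2)) for d in r.spot_point("wrist",n)[:2]]) for n in ["pin_hole","pin_tip","handle_grip","dish"]])
snap("side","si5",(250,120,410,260),5)
print(r.sense()['tool_pos'])
E
```

```text
6.95 [481.3   31.37 241.49] [-89.96   0.1  179.88] [-1.05  0.19 -0.44] 14.29946203736467
[('pin_hole', [(array([312.8, 199.3]), 0.6)]), ('pin_tip', [(array([315.8, 236.8]), 0.58)]), ('handle_grip', [(array([284.4, 336.1]), 0.67)]), ('dish', [(array([ 14.7, 127.7]), 0.47)])]
[481.8   34.31 240.44]
```

View pics/w5.png

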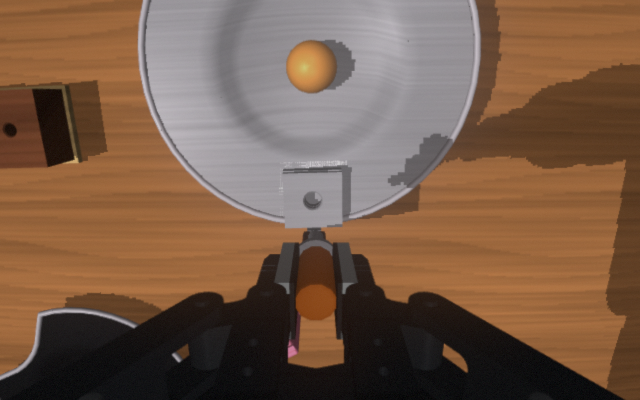

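View pics/si5.png

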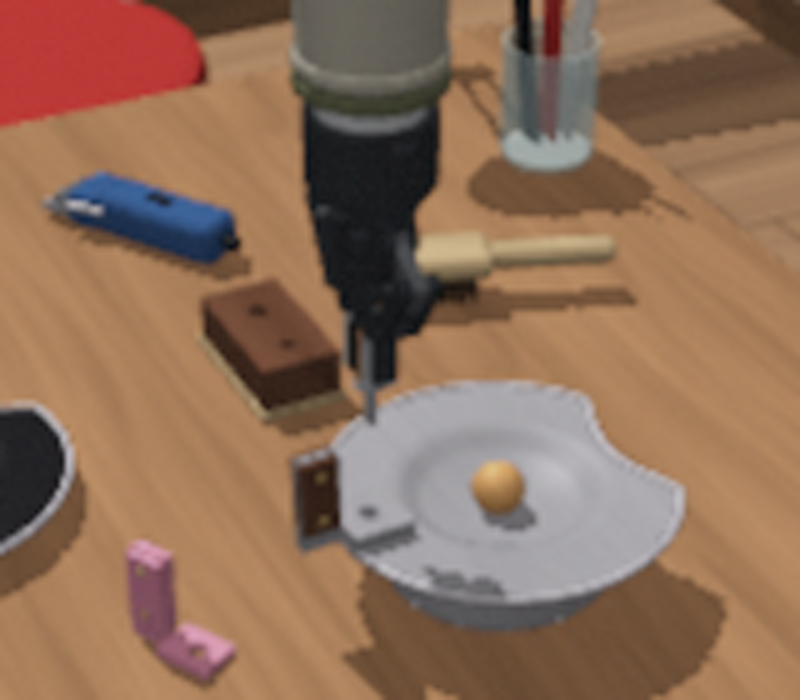

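The pin tip shows at (315,231) just below the hole at (313,200) in the wrist picture, upright, and the dish axis is almost along world x.

```bash
python3 - <<'E'
from h import *
print(r.sense()['tool_pos'],r.sense()['tcp_rot'])
print("hole",atz("wrist",(313,200),70)); print("ball",atz("wrist",(311.5,67),58.5)); print("tip",atz("wrist",(315.3,231),135.5))
print("expect tip",proj("wrist",r.sense()['tool_pos']-[0,0,106]))
im=r.snapshot("wrist"); cv2.imwrite("pics/w6.png",cv2.resize(im[150:330,230:400,::-1],None,fx=4,fy=4,interpolation=cv2.INTER_CUBIC))
print(r.sense()['tool_pos'])
E
```

```text
[481.8   34.31 240.44] [ -90.02    0.04 -179.97]
hole [480.57  35.65  70.  ]
ball [569.46  36.56  58.5 ]
tip [482.96  34.03 135.5 ]
expect tip [314.76 232.33]
[481.76  34.46 240.28]
```

View pics/w6.png

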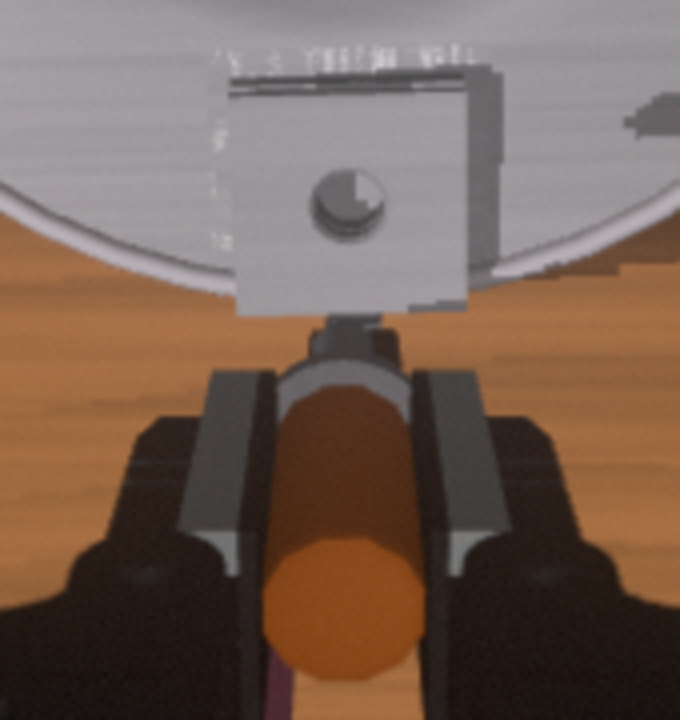

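```bash
python3 - <<'E'
from h import *
p=r.sense()['tool_pos']; print(p)
print("hole",atz("wrist",(316.8,201.3),70)); print("tip",atz("wrist",(318.2,230),p[2]-106),"knobtop",atz("wrist",(316,302.5),p[2]-41),"collar", atz("wrist",(316.2,241.5),p[2]-75))
print("hole in base pictures", tri([ray("scene",(326.7,221)),ray("side",(250+369/5,120+512/5))]))
im=r.snapshot("wrist"); cv2.imwrite("pics/w7.png",cv2.resize(im[180:270,270:360,::-1],None,fx=8,fy=8,interpolation=cv2.INTER_CUBIC))
E
```

```text
[481.76  34.46 240.28]
hole [479.58  33.12  70.  ]
tip [483.04  32.63 134.28] knobtop [480.72  33.89 199.28] collar [489.67  33.76 165.28]
hole in base pictures (array([481.25,  33.77,  68.08]), [np.float64(0.4854074646617278), np.float64(0.48540746466184614)])
```

View pics/w7.png

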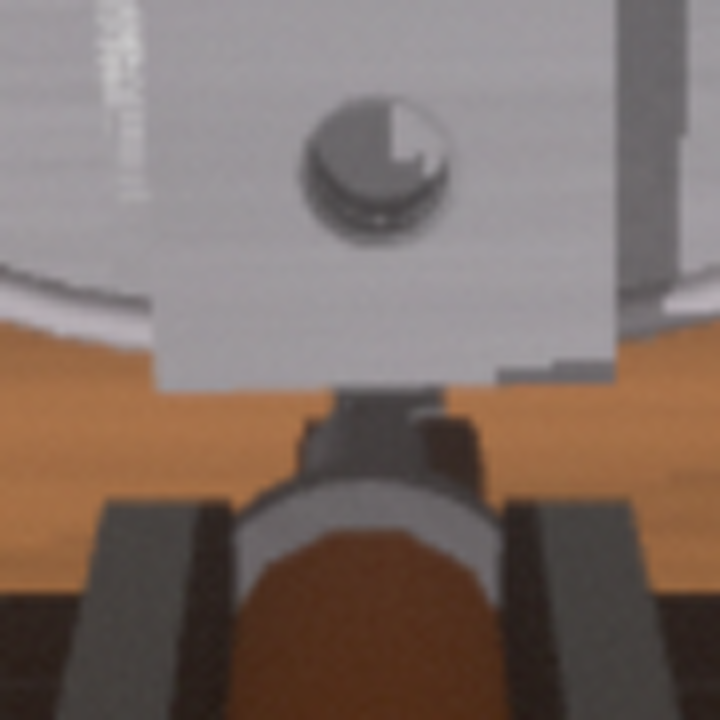

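```bash
python3 - <<'E'
from h import *
snap("side","si8",(285,165,365,240),9); snap("scene","sc8",(290,170,370,245),9)
s=r.sense();p=s['tool_pos'];print(s['time'],p)
for c in("side","scene"):print(c,proj(c,p-[0,0,106]),proj(c,p-[0,0,78]), proj(c,[480.5,33.3,70]))
E
```

```text
7.45 [481.63  34.33 239.85]
side [323.75 204.4 ] [323.75 196.53] [323.55 221.92]
scene [327.24 208.36] [327.44 202.75] [326.48 220.63]
```

View pics/si8.png

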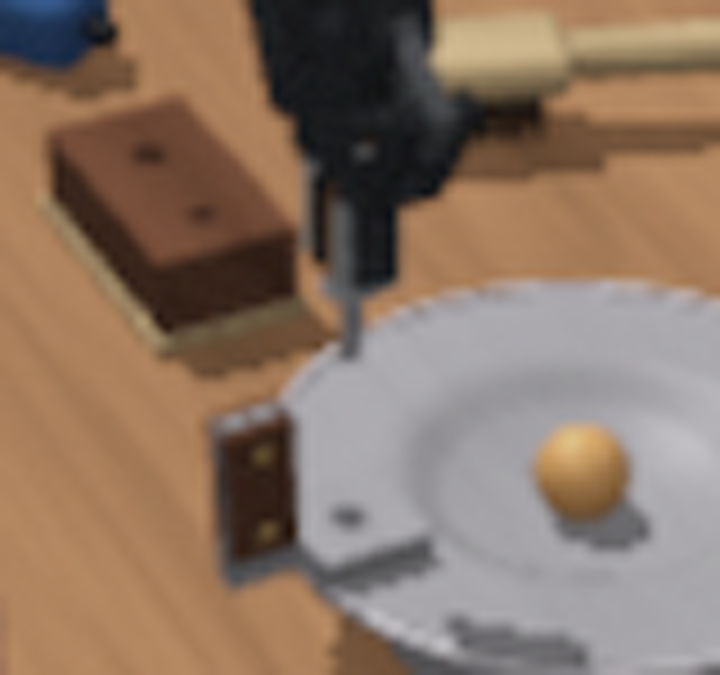

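View pics/sc8.png

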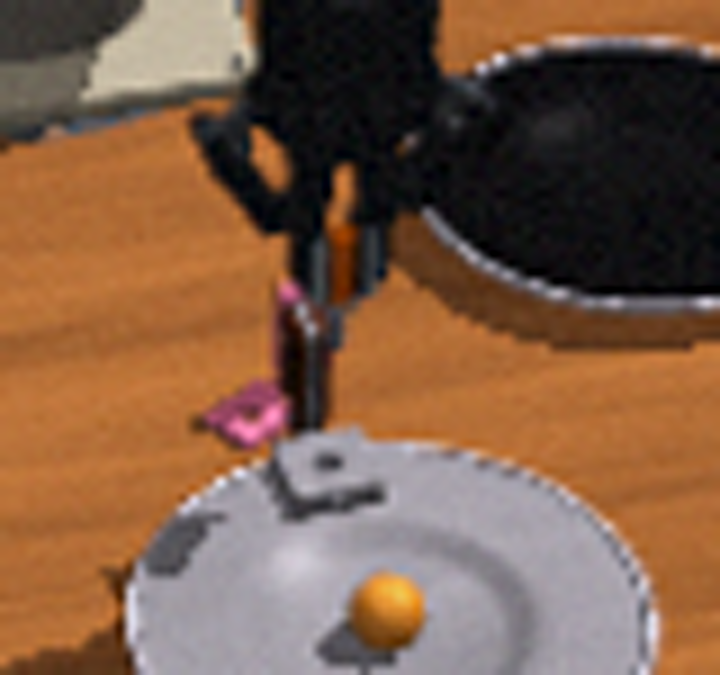

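{"name": "arm_command", "arguments": {
  "increments": [
    [0.0009,0.01,0.0008,0,0,0],
    [0.0009,0.022,0.0008,0,0,0],
    [0.0009,0.034,0.0008,0,0,0],
    [0.0009,0.045,0.0008,0,0,0],
    [0.0009,0.052,0.0008,0,0,0],
    [0.0009,0.056,0.0008,0,0,0],
    [0.0009,0.056,0.0008,0,0,0],
    [0.0009,0.056,0.0008,0,0,0],
    [0.0009,0.056,0.0008,0,0,0],
    [0.0009,0.056,0.0008,0,0,0]
  ]
}}

```text
time: 8.7
tool_pos: [480.9, 32.7, 184.2]
tcp_rot: [-90.0, 0.0, 180.0]
ft_force: [-0.3, 0.8, -0.1]
finger_gap: 14.1
```

```bash
python3 - <<'E'
from h import *
snap("side","si9",(285,165,365,240),9); snap("scene","sc9",(290,170,370,245),9); snap("wrist","w9",(230,150,400,330),4)
s=r.sense();p=s['tool_pos'];print(s['time'],p,s['tcp_rot'],s['ft_force'])
for c in("side","scene","wrist"):print(c,proj(c,p-[0,0,106]),proj(c,p-[0,0,114]))
E
```

```text
8.85 [480.78  32.74 183.98] [-90.     0.01 179.99] [-0.56 -0.26 -0.58]
side [323.71 219.89] [323.71 222.  ]
scene [326.41 219.18] [326.36 220.7 ]
wrist [314.68 232.25] [314.7  226.86]
```

View pics/si9.png

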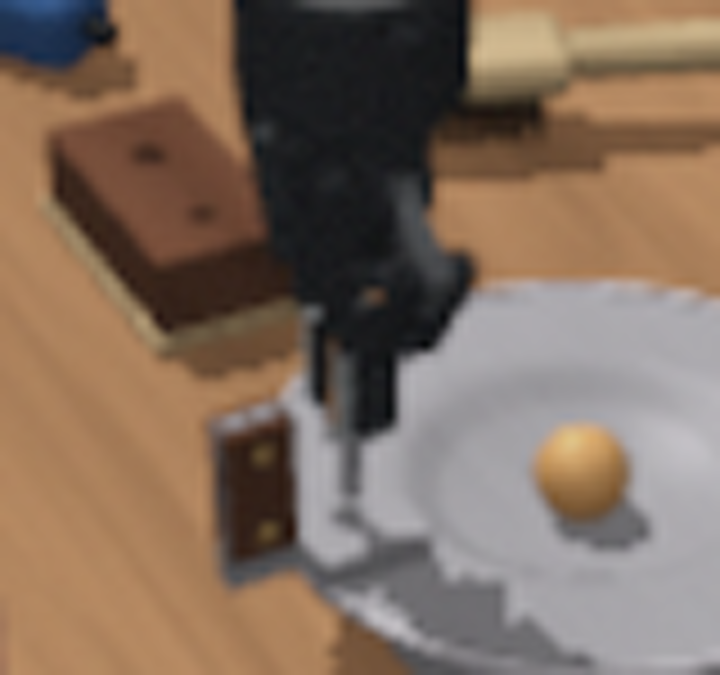

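View pics/sc9.png

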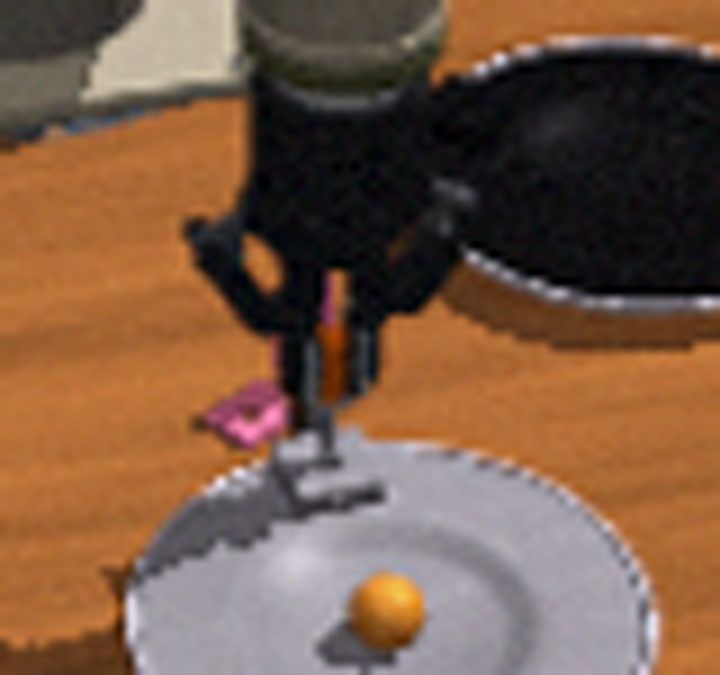

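View pics/w9.png

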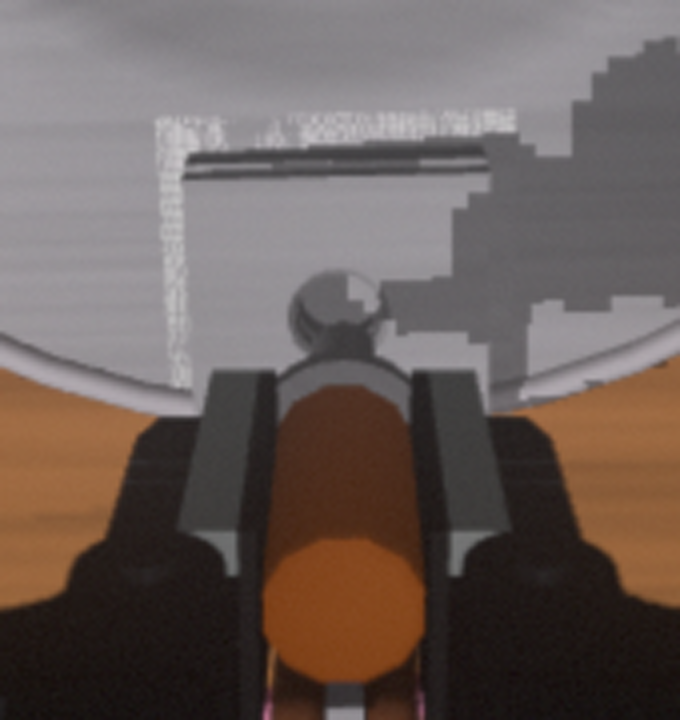

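The pin tip hangs straight above the hole: in the wrist crop the hole is at (338,312) and the tip at about (345,325). I apply a small correction and start the insertion.

{"name": "arm_command", "arguments": {
  "increments": [
    [0.0004,0.001,-0.0006,0,0,0],
    [0.0004,0.003,-0.0006,0,0,0],
    [0.0004,0.006,-0.0006,0,0,0],
    [0.0004,0.009,-0.0006,0,0,0],
    [0.0004,0.012,-0.0006,0,0,0],
    [0.0004,0.014,-0.0006,0,0,0],
    [0.0004,0.016,-0.0006,0,0,0],
    [0.0004,0.018,-0.0006,0,0,0],
    [0.0004,0.02,-0.0006,0,0,0],
    [0.0004,0.02,-0.0006,0,0,0]
  ]
}}

```text
time: 10.1
tool_pos: [480.2, 33.3, 163.7]
tcp_rot: [-90.0, -0.0, 180.0]
ft_force: [-0.3, 0.3, 0.1]
finger_gap: 14.2
```

```bash
python3 - <<'E'
from h import *
snap("wrist","w10",(230,150,400,330),4)
s=r.sense();p=s['tool_pos'];print(s['time'],p,s['tcp_rot'],s['ft_force'],s['wrist_torque'],s['finger_gap'])
E
```

```text
10.15 [480.31  33.33 163.82] [-90.    -0.01 179.99] [ 0.65  0.16 -0.12] [-0.03  0.02  0.02] 14.483284342151991
```

View pics/w10.png

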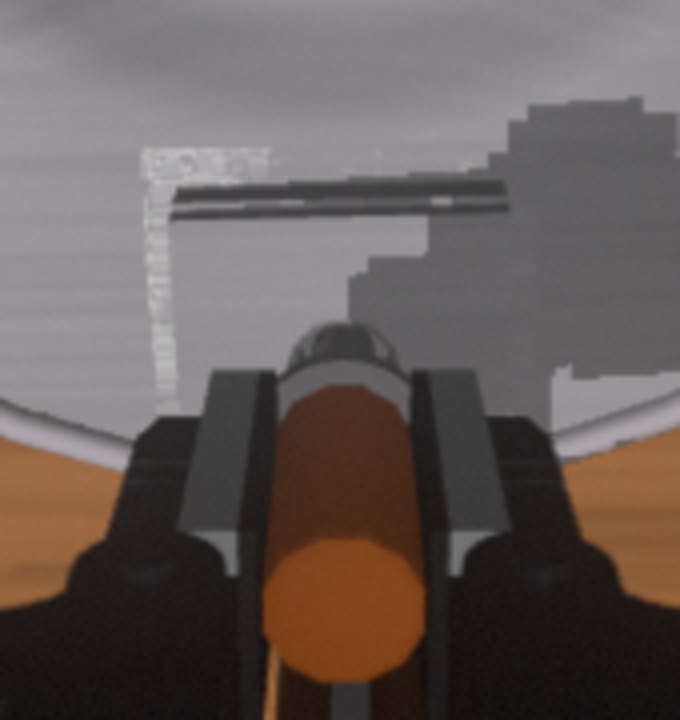

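The pin is in the hole, centred, with no contact force. I continue down.

{"name": "arm_command", "arguments": {
  "increments": [
    [0,0.002,0,0,0,0],
    [0,0.004,0,0,0,0],
    [0,0.006,0,0,0,0],
    [0,0.008,0,0,0,0],
    [0,0.01,0,0,0,0],
    [0,0.012,0,0,0,0],
    [0,0.0135,0,0,0,0],
    [0,0.0145,0,0,0,0],
    [0,0.015,0,0,0,0],
    [0,0.015,0,0,0,0]
  ]
}}

```text
time: 11.4
tool_pos: [480.4, 33.3, 148.9]
tcp_rot: [-90.0, 0.0, 180.0]
ft_force: [-0.2, -0.4, 0.1]
finger_gap: 14.1
```

```bash
python3 - <<'E'
from h import *
snap("wrist","w11",(230,150,400,330),4);snap("side","si11",(285,165,365,240),9)
s=r.sense();p=s['tool_pos'];print(s['time'],p,s['tcp_rot'],s['ft_force'],s['wrist_torque'],s['finger_gap'])
E
```

```text
11.5 [480.4   33.32 148.96] [-90.     0.01 179.99] [ 0.94 -0.2  -0.97] [ 0.01 -0.01  0.01] 14.431124944625852
```

View pics/w11.png

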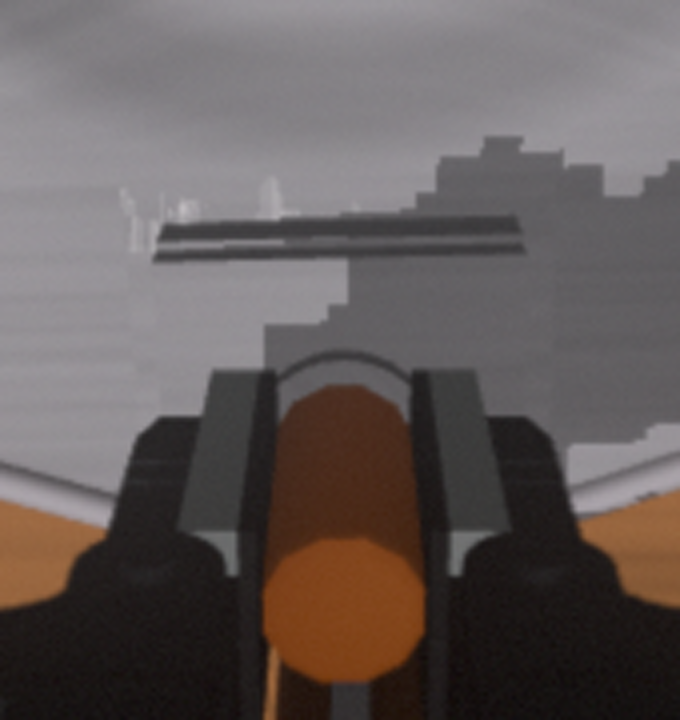

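View pics/si11.png

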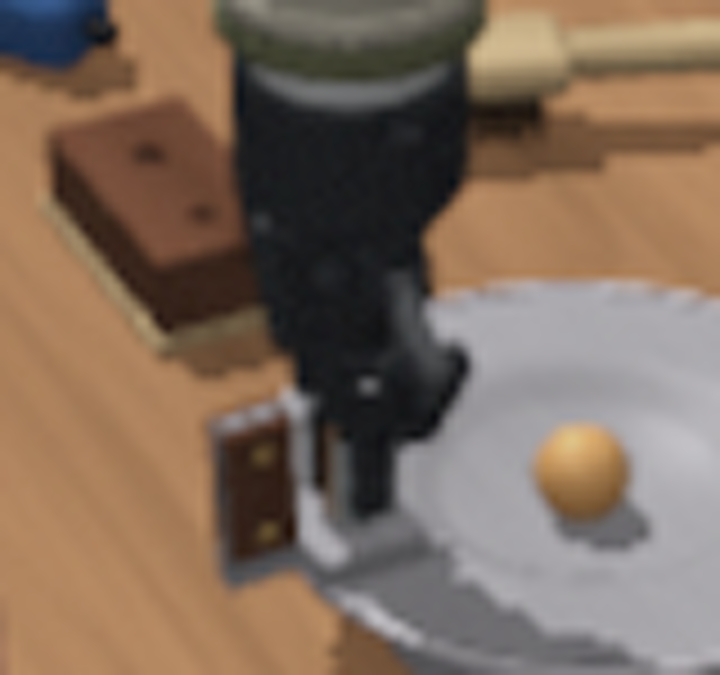

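{"name": "arm_command", "arguments": {
  "increments": [
    [0,0.0007,0,0,0,0],
    [0,0.0007,0,0,0,0],
    [0,0.0007,0,0,0,0],
    [0,0.0007,0,0,0,0],
    [0,0.0007,0,0,0,0],
    [0,0.0007,0,0,0,0],
    [0,0.0007,0,0,0,0],
    [0,0.0007,0,0,0,0],
    [0,0.0007,0,0,0,0],
    [0,0.0007,0,0,0,0]
  ]
}}

```text
time: 12.75
tool_pos: [480.4, 33.3, 148.2]
tcp_rot: [-90.0, 0.0, 180.0]
ft_force: [-0.5, 0.6, -0.2]
finger_gap: 14.1
```

{"name": "arm_command", "arguments": {
  "increments": [
    [0,0,0,0,0,0],
    [0,0,0,0,0,0],
    [0,0,0,0,0,0],
    [0,0,0,0,0,0],
    [0,0,0,0,0,0],
    [0,0,0,0,0,0],
    [0,0,0,0,0,0],
    [0,0,0,0,0,0],
    [0,0,0,0,0,0],
    [0,0,0,0,0,0]
  ],
  "jaw": -1
}}

```text
time: 14.0
tool_pos: [480.3, 33.3, 148.2]
tcp_rot: [-90.0, 0.0, 180.0]
ft_force: [-0.4, -0.9, -0.8]
finger_gap: 85.2
```

```bash
python3 - <<'E'
from h import *
snap("wrist","w12",(150,150,480,400),2)
s=r.sense();p=s['tool_pos'];print(s['time'],p,s['tcp_rot'],s['ft_force'],s['wrist_torque'],s['finger_gap'])
E
```

```text
14.05 [480.34  33.34 148.18] [-90.    -0.   179.99] [ 0.08  0.45 -0.04] [-0.01 -0.02  0.03] 85.32132431488296
```

View pics/w12.png

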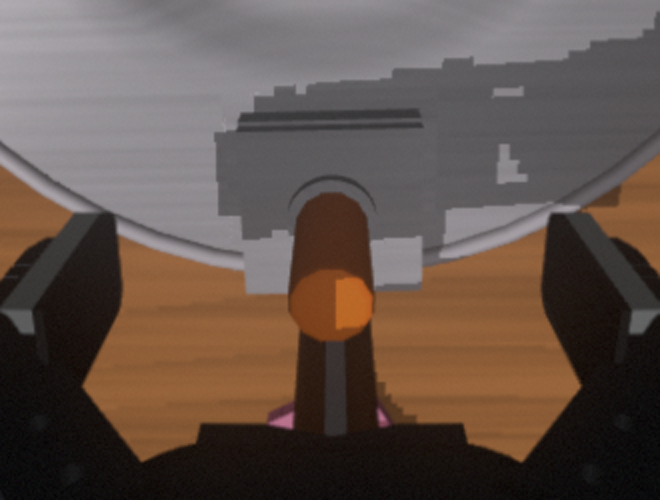

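The knob stands free between the open fingers with its collar on the sleeve. The teak grip with its steel tang lies straight behind it. I now find the grip's height.

```bash
python3 - <<'E'
from h import *
for z in (80,90,100,110,120,130): print(z,proj("side",[446,33,z]),proj("scene",[446,33,z]),proj("wrist",[446,33,z]))
snap("side","si13",(285,165,365,240),9)
snap("scene","sc13",(290,170,370,245),9)
E
```

```text
80 [313.17 222.36] [324.11 213.37] [315.39 333.32]
90 [313.12 219.68] [324.17 211.45] [315.4  348.06]
100 [313.08 216.99] [324.23 209.52] [315.4  364.69]
110 [313.03 214.27] [324.29 207.59] [315.41 383.57]
120 [312.99 211.52] [324.35 205.63] [315.42 405.17]
130 [312.94 208.76] [324.41 203.67] [315.43 430.08]
```

View pics/si13.png

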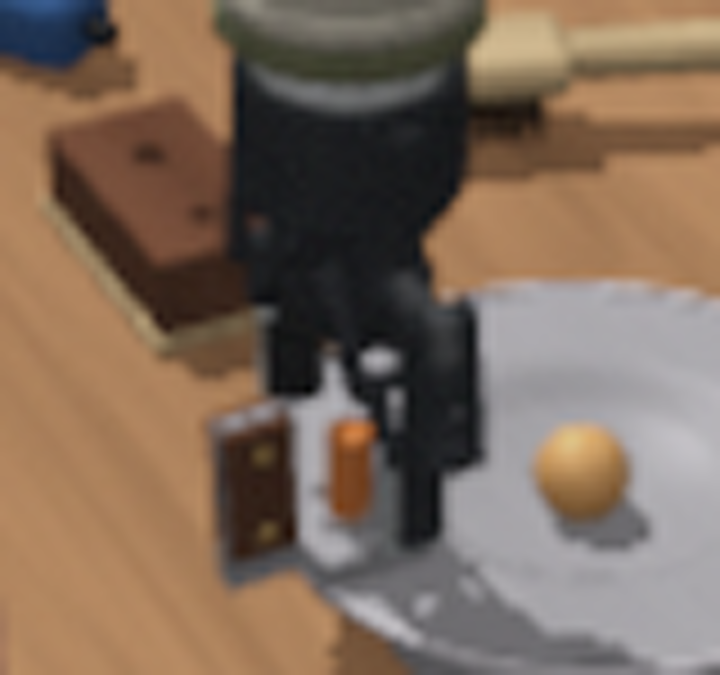

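View pics/sc13.png

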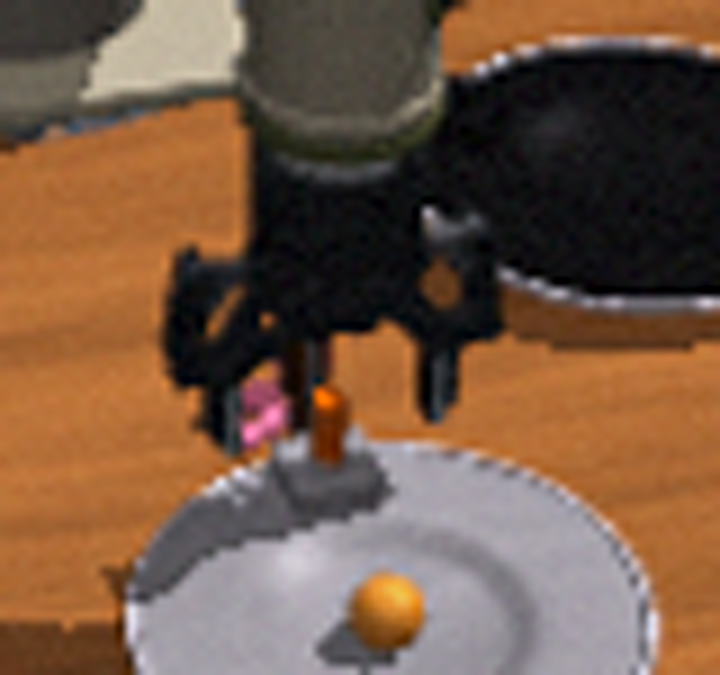

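```bash
python3 - <<'E'
from h import *
for px in [(281,247.6),(293,255),(290,250)]: print(atz("side",px,0))
print("top",atz("side",(280,230),80), tri([ray("side",(280,230.5)),ray("scene",(323.8,200.5))]))
E
```

```text
[347.45  55.79  -0.  ]
[367.67   8.89   0.  ]
[368.06  33.68   0.  ]
top [343.59  41.56  80.  ] (array([348.49,  58.84,  65.33]), [np.float64(1.294790454172745), np.float64(1.2947904541727595)])
```

{"name": "arm_command", "arguments": {
  "increments": [
    [0.0,-0.004,0,0,0,0],
    [0.003,-0.007,0,0,0,0],
    [0.008,-0.007,0,0,0,0],
    [0.014,-0.007,0,0,0,0],
    [0.02,-0.007,0,0,0,0],
    [0.026,-0.007,0,0,0,0],
    [0.03,-0.007,0,0,0,0],
    [0.033,-0.007,0,0,0,0],
    [0.0343,-0.007,0,0,0,0],
    [0.0343,-0.007,0,0,0,0]
  ]
}}

```text
time: 15.4
tool_pos: [446.1, 33.3, 155.2]
tcp_rot: [-90.0, 0.0, 180.0]
ft_force: [0.3, -0.6, 0.1]
finger_gap: 85.5
```

```bash
python3 - <<'E'
from h import *
s=r.sense();p=s['tool_pos'];print(s['time'],p,s['tcp_rot'],s['ft_force'],s['joint_pos'])
snap("wrist","w14"); snap("scene","sc14",(290,150,600,300),2.5);snap("side","si14",(285,165,365,240),9)
print([(np.array(d['position']),round(d['conf'],2)) for d in r.spot_point("side","stool_place")],[(np.array(d['position']),round(d['conf'],2)) for d in r.spot_point("scene","stool_place")])
E
```

```text
15.4 [446.08  33.35 155.24] [-90.     0.01 179.99] [ 0.27 -0.57  0.14] [ -2.3   -9.44 118.03   0.    71.41  87.71]
[(array([283.4, 119.2]), 0.71)] []
```

View pics/w14.png

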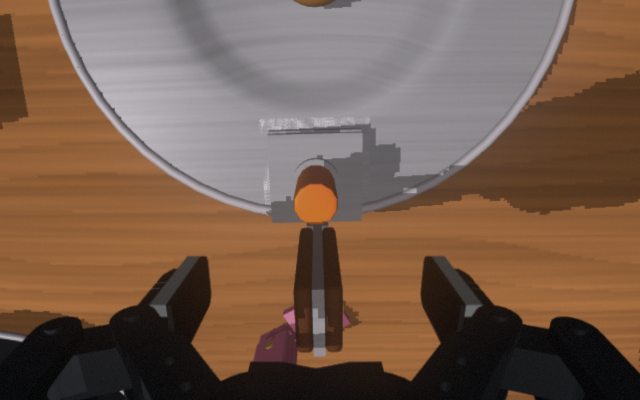

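View pics/sc14.png

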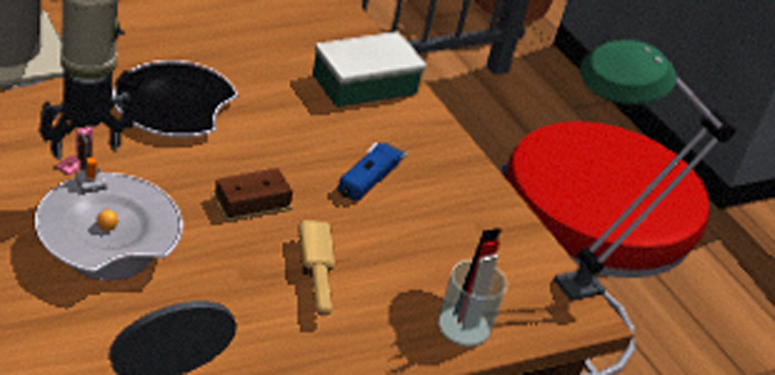

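View pics/si14.png

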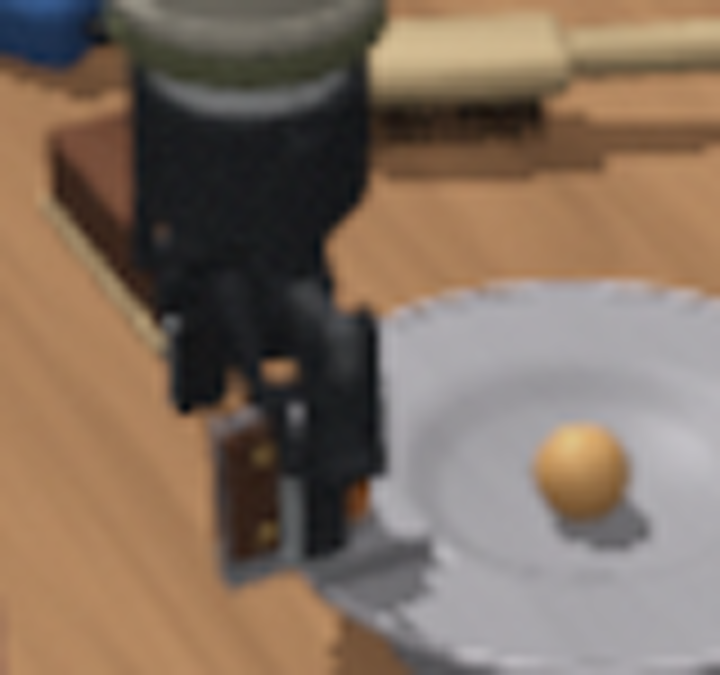

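```bash
python3 - <<'E'
from h import *
for p in [(459,33.3,120),(433,33.3,120),(446,33.3,101),(480.5,33.3,107)]: print(p,proj("wrist",p),proj("side",p))
# stool seat centre
print(tri([ray("scene",(290+610/2.5,150+190/2.5)),ray("side",(255,136))]))
print(atz("side",(283.4,119.2),200))
E
```

```text
(459, 33.3, 120) [314.39 275.17] [316.97 210.34]
(433, 33.3, 120) [314.51 341.77] [308.9 212.6]
(446, 33.3, 101) [314.56 281.63] [313.03 216.66]
(480.5, 33.3, 107) [314.38 200.92] [323.55 212.05]
(array([ 568.44, 1000.73,  -92.66]), [np.float64(1.037109803677406), np.float64(1.0371098036774655)])
[544.   510.79 200.  ]
```

{"name": "arm_command", "arguments": {
  "increments": [
    [0.001,0,0.0005,0,0,0],
    [0.001,0,0.0005,0,0,0],
    [0.001,0,0.0005,0,0,0],
    [0.001,0,0.0005,0,0,0],
    [0.001,0,0.0005,0,0,0],
    [0.001,0,0.0005,0,0,0],
    [0.001,0,0.0005,0,0,0],
    [0.001,0,0.0005,0,0,0],
    [0.001,0,0.0005,0,0,0],
    [0.001,0,0.0005,0,0,0]
  ],
  "jaw": 1,
  "force": 115
}}

```text
time: 16.9
tool_pos: [445.1, 32.8, 155.2]
tcp_rot: [-90.0, 0.0, 180.0]
ft_force: [-0.6, -0.0, 2.3]
finger_gap: 15.0
```

```bash
python3 - <<'E'
from h import *
s=r.sense();p=s['tool_pos'];print(s['time'],p,s['tcp_rot'],s['ft_force'],s['wrist_torque'],s['finger_gap'])
snap("wrist","w15"); 
E
```

```text
16.9 [445.09  32.82 155.24] [-90.     0.01 179.99] [-0.59 -0.04  2.25] [-0.05  0.16  0.06] 14.959720558982944
```

View pics/w15.png

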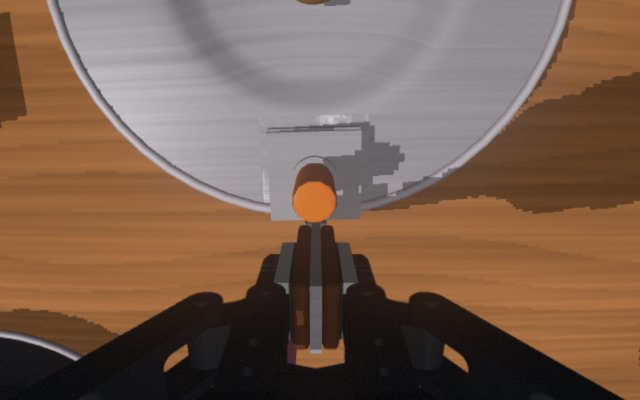

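The grip is pinched centrally between the pads, and the pin is still home. I start with a small trial lift.

{"name": "arm_command", "arguments": {
  "increments": [
    [0,-0.0005,0,0,0,0],
    [0,-0.001,0,0,0,0],
    [0,-0.002,0,0,0,0],
    [0,-0.0035,0,0,0,0],
    [0,-0.005,0,0,0,0],
    [0,-0.007,0,0,0,0],
    [0,-0.009,0,0,0,0],
    [0,-0.011,0,0,0,0],
    [0,-0.0125,0,0,0,0],
    [0,-0.013,0,0,0,0]
  ]
}}

```text
time: 18.2
tool_pos: [445.1, 32.8, 168.4]
tcp_rot: [-90.0, 0.0, 180.0]
ft_force: [-0.1, -0.2, -3.7]
finger_gap: 14.9
```

```bash
python3 - <<'E'
from h import *
s=r.sense();p=s['tool_pos'];print(s['time'],p,s['tcp_rot'],s['ft_force'],s['wrist_torque'],s['finger_gap'])
snap("wrist","w16"); snap("side","si16",(270,150,410,260),5)
E
```

```text
18.2 [445.12  32.83 168.37] [-90.     0.01 179.99] [-0.11 -0.24 -3.66] [ 0.01  0.25 -0.03] 14.912956396187209
```

View pics/w16.png

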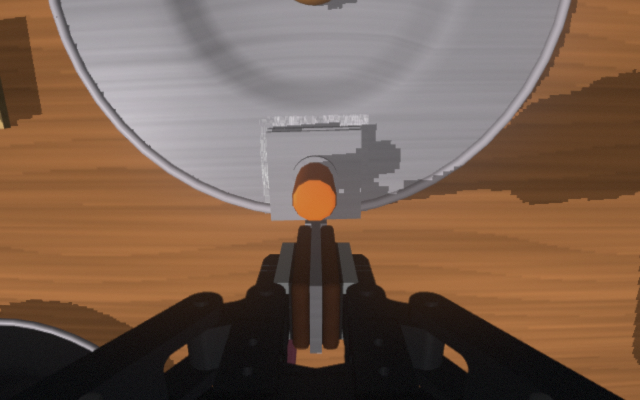

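View pics/si16.png

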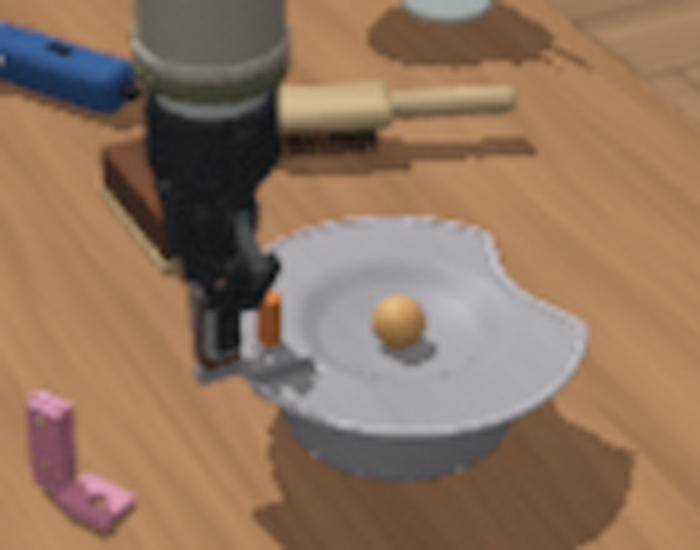

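The wrist force of -3.7 N matches the full weight, and the side view shows the dish level with the ball centred at (398,320) in the crop. I lift higher.

{"name": "arm_command", "arguments": {
  "increments": [
    [0,-0.002,0,0,0,0],
    [0,-0.008,0,0,0,0],
    [0,-0.018,0,0,0,0],
    [0,-0.032,0,0,0,0],
    [0,-0.048,0,0,0,0],
    [0,-0.064,0,0,0,0],
    [0,-0.08,0,0,0,0],
    [0,-0.094,0,0,0,0],
    [0,-0.104,0,0,0,0],
    [0,-0.11,0,0,0,0]
  ]
}}

```text
time: 19.55
tool_pos: [445.2, 32.8, 278.8]
tcp_rot: [-90.0, 0.0, 180.0]
ft_force: [-0.3, -0.3, -4.0]
finger_gap: 14.5
```

```bash
python3 - <<'E'
from h import *
s=r.sense();p=s['tool_pos'];print(s['time'],p,s['tcp_rot'],s['ft_force'],s['wrist_torque'],s['joint_pos'])
snap("side","si17",(230,90,430,260),4);snap("scene","sc17",(270,130,430,260),5)
for c in("side","scene"):
  print(c,[(np.array(d['position']),round(d['conf'],2)) for d in r.spot_point(c,"ball_center")[:1]])
E
```

```text
19.55 [445.15  32.84 278.8 ] [-90.     0.02 179.99] [-0.31 -0.35 -4.02] [0.03 0.3  0.03] [ -2.37 -16.41 110.52   0.    85.86  87.64]
side [(array([351.6, 184.8]), 0.57)]
scene [(array([331.7, 212.8]), 0.42)]
```

View pics/si17.png

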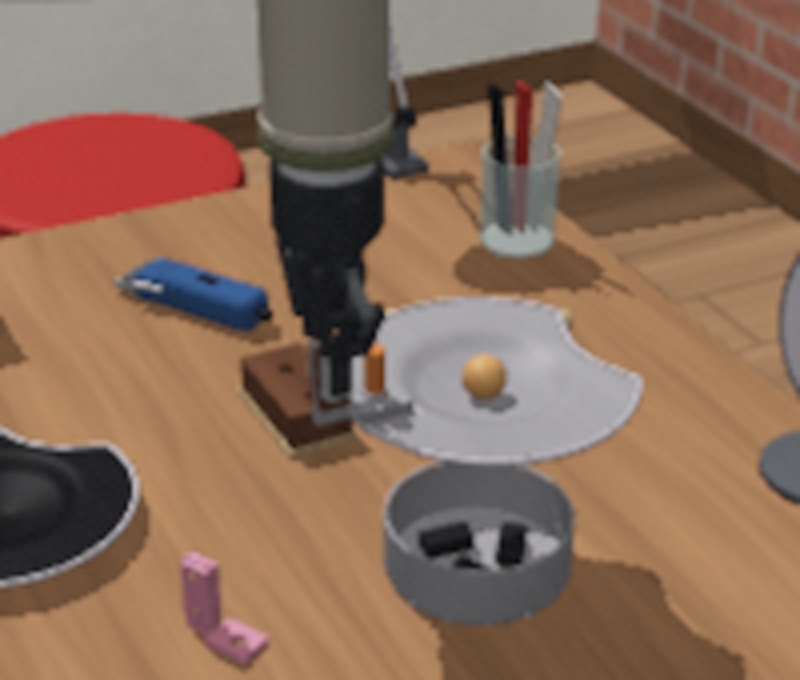

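View pics/sc17.png

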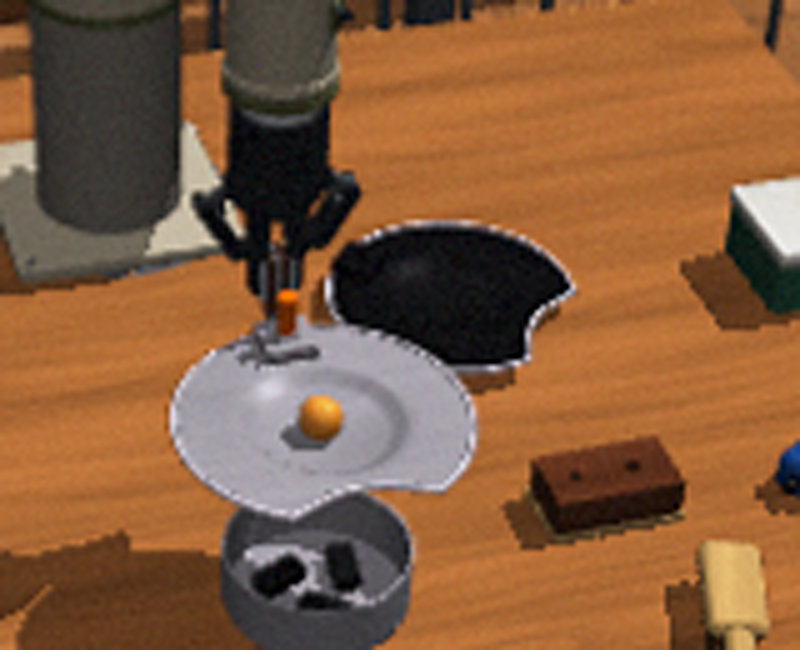

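```bash
python3 - <<'E'
from h import *
print(tri([ray("side",(351.2,184)),ray("scene",(334.2,213.2))]))
print("before", tri([ray("side",(349.7,217.2)),ray("scene",(333,238))]), atz("side",(349.7,217.2),58.5),atz("scene",(333,238),58.5))
# cutout horns: side tips, scene tips
print("horns",tri([ray("side",(230+642/4,90+382/4)),ray("scene",(270+290/5,130+517/5))]),tri([ray("side",(230+565/4,90+308/4)),ray("scene",(270+447/5,130+490/5))]))
E
```

```text
(array([571.11,  33.81, 180.98]), [np.float64(0.34563741621793587), np.float64(0.34563741621795874)])
before (array([571.57,  34.03,  57.42]), [np.float64(0.41403042422947395), np.float64(0.41403042422958986)]) [570.87  33.36  58.5 ] [573.1   33.27  58.5 ]
horns (array([672.5 , -20.19, 179.78]), [np.float64(1.427904292081897), np.float64(1.4279042920818508)]) (array([675.33,  95.6 , 181.67]), [np.float64(2.046296909467833), np.float64(2.0462969094677383)])
```

The dish rose level: the ball went up 123.5 mm against 123.6 mm for the tool. Now I turn it about its own axis by +90°, in two calls.

{"name": "arm_command", "arguments": {
  "increments": [
    [0,0,0.0022,0,-0.0175,0],
    [-0.0002,0,0.0066,0,-0.0524,0],
    [-0.0007,0,0.0132,0,-0.1047,0],
    [-0.0019,0,0.0219,0,-0.1745,0],
    [-0.0043,0,0.0327,0,-0.2618,0],
    [-0.0076,0,0.0432,0,-0.3491,0],
    [-0.0128,0,0.0553,0,-0.4538,0],
    [-0.0192,0,0.0669,0,-0.5585,0],
    [-0.0268,0,0.0777,0,-0.6632,0],
    [-0.0354,0,0.0877,0,-0.7679,0]
  ]
}}

```text
time: 21.0
tool_pos: [480.4, -55.4, 277.7]
tcp_rot: [-90.0, -0.0, -135.8]
ft_force: [0.8, 0.9, -3.7]
finger_gap: 15.0
```

{"name": "arm_command", "arguments": {
  "increments": [
    [-0.0007,0,0.0132,0,-0.1047,0],
    [-0.0028,0,0.0262,0,-0.2094,0],
    [-0.0062,0,0.039,0,-0.3142,0],
    [-0.0109,0,0.0513,0,-0.4189,0],
    [-0.0169,0,0.0631,0,-0.5236,0],
    [-0.0228,0,0.0724,0,-0.6109,0],
    [-0.0281,0,0.0794,0,-0.6807,0],
    [-0.0332,0,0.0853,0,-0.7418,0],
    [-0.037,0,0.0892,0,-0.7854,0],
    [-0.0385,0,0.0908,0,-0.8029,0]
  ]
}}

```text
time: 22.25
tool_pos: [571.3, -93.6, 277.6]
tcp_rot: [-90.0, -0.0, -89.9]
ft_force: [-0.3, 0.0, -3.0]
finger_gap: 14.6
```

```bash
python3 - <<'E'
from h import *
s=r.sense();p=s['tool_pos'];print(s['time'],p,s['tcp_rot'],s['ft_force'],s['wrist_torque'],s['finger_gap'])
snap("side","si18",(230,90,430,260),4);snap("scene","sc18",(270,130,430,260),5);snap("wrist","w18")
print(r.sense()['tool_pos'])
E
```

```text
22.25 [571.25 -93.64 277.57] [-90.04  -0.   -89.95] [-0.35  0.02 -2.99] [-0.23 -0.05 -0.01] 14.579887001322662
[571.07 -93.53 277.88]
```

View pics/si18.png

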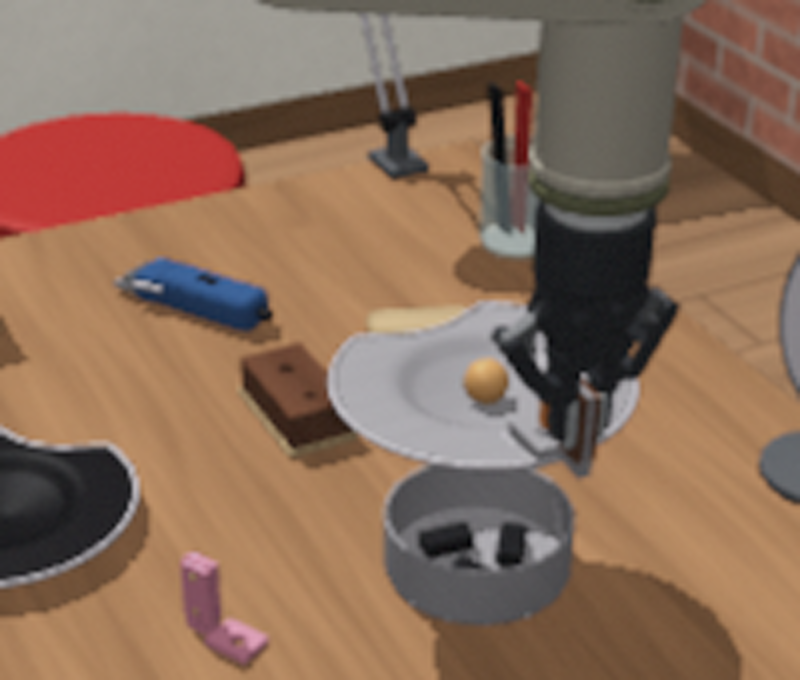

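View pics/sc18.png

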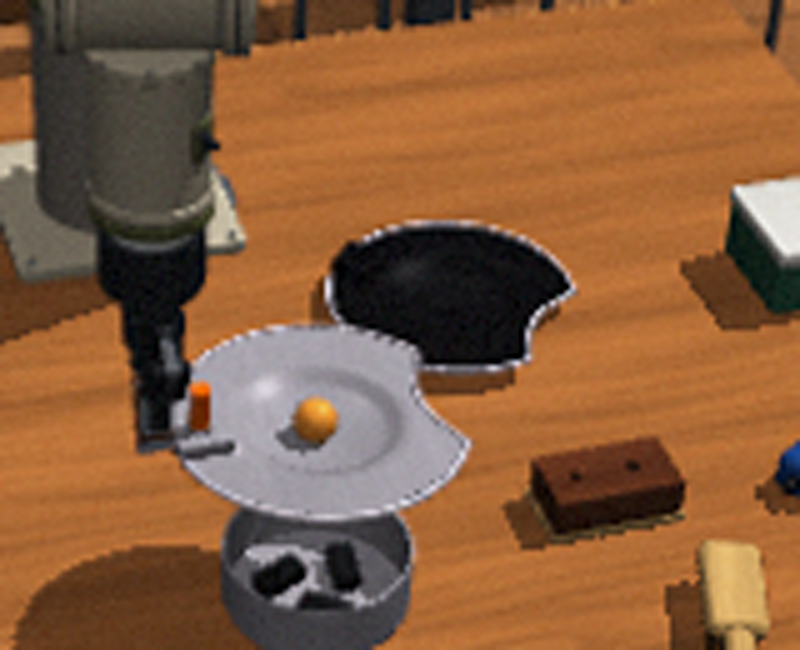

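View pics/w18.png

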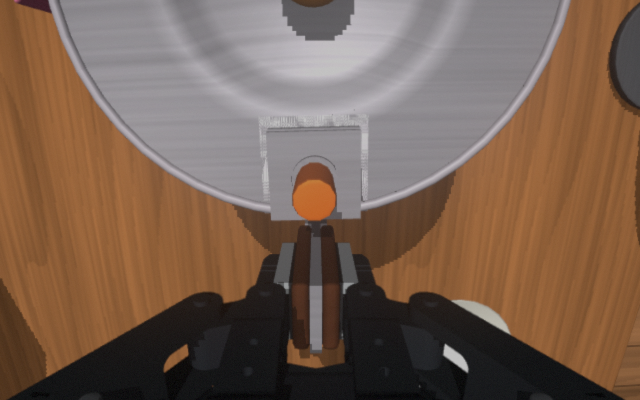

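The dish is turned with the cut-out facing +y. The pin is home at wrist (314,200) and the ball is near the middle. I let it settle and check the numbers.

{"name": "arm_command", "arguments": {
  "increments": [
    [0,0,0,0,0,0],
    [0,0,0,0,0,0],
    [0,0,0,0,0,0],
    [0,0,0,0,0,0],
    [0,0,0,0,0,0],
    [0,0,0,0,0,0],
    [0,0,0,0,0,0],
    [0,0,0,0,0,0],
    [0,0,0,0,0,0],
    [0,0,0,0,0,0]
  ]
}}

```text
time: 23.65
tool_pos: [571.2, -93.5, 278.2]
tcp_rot: [-90.0, 0.0, -90.0]
ft_force: [-0.6, 0.7, -3.6]
finger_gap: 14.5
```

```bash
python3 - <<'E'
from h import *
s=r.sense();p=s['tool_pos'];print(s['time'],p,s['tcp_rot'],s['ft_force'],s['finger_gap'])
snap("side","si19",(300,150,400,220),8);snap("scene","sc19",(295,180,375,245),9)
C=np.array([571.2,33.,160.5])
print("ball est",tri([ray("side",(351.2,185)),ray("scene",(333.2,214))]))
for c in("side","scene"): print(c,"middle",proj(c,C+[0,0,21]))
print("horns",tri([ray("side",(230+490/4,90+303/4)),ray("scene",(270+470/5,130+443/5))]),tri([ray("side",(230+355/4,90+338/4)),ray("scene",(270+415/5,130+350/5))]))
E
```

```text
23.65 [571.18 -93.47 278.19] [-90.     0.   -90.01] [-0.63  0.73 -3.55] 14.461766973124243
ball est (array([570.39,  30.91, 178.3 ]), [np.float64(0.7553387685712498), np.float64(0.7553387685712957)])
side middle [351.3  183.88]
scene middle [333.95 213.22]
horns (array([627.68, 130.33, 179.69]), [np.float64(1.663879880307266), np.float64(1.6638798803074317)]) (array([509.48, 128.14, 178.32]), [np.float64(0.30763795216357764), np.float64(0.30763795216345285)])
```

View pics/si19.png

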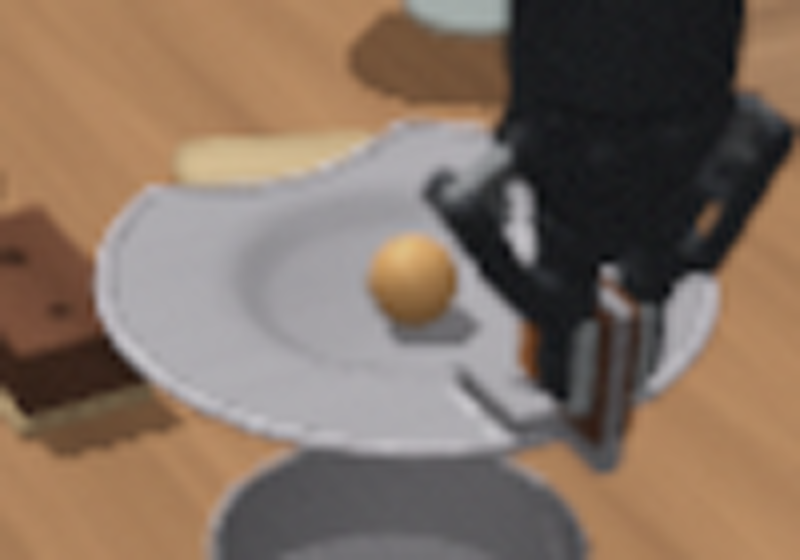

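View pics/sc19.png

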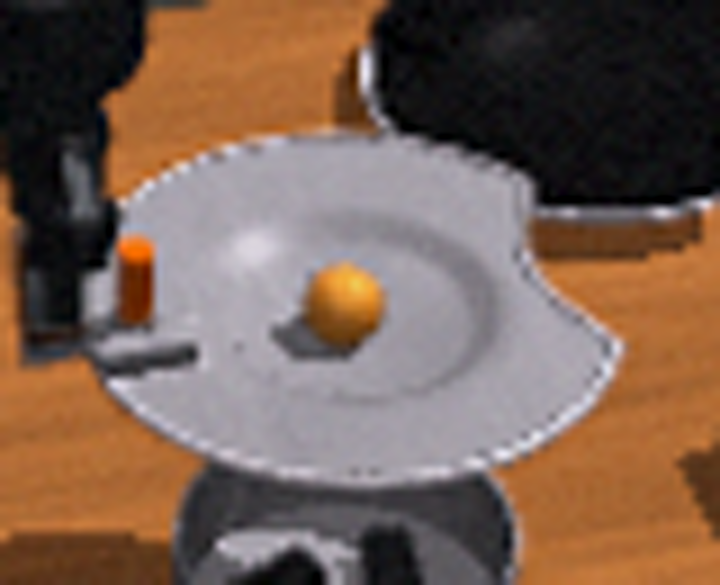

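The ball is within about 3 mm of the middle, the rim is level and the cut-out points at about 91°, towards the stool place. I hand the job in.

```bash
python3 - <<'E'
from h import *
s=r.sense();print(s['time'],s['tool_pos'],s['qd']); r.hand_in()
s=r.sense();print(s['time'],s['tool_pos'],s['ft_force'],s['finger_gap'])
E
```

```text
23.75 [571.2  -93.45 278.19] [-0.01  0.01 -0.03 -0.04  0.01 -0.13]
the job is handed in; nothing more can be done
the job is handed in; nothing more can be done
```

I carried out the whole task and handed it in at 23.8 s; the hand-in gives no verdict. I took the pin out of the block, put it down through sleeve and handle to its collar and let go. Then I pinched the teak grip at 115 N, lifted the dish about 12 cm and turned it +90° about its own axis.

My last checks before handing in:
- **Height and hold:** the dish is about 160 mm above the bench and hangs from the grip. The wrist reads -3.6 N, close to the weight of dish, handle, pin and ball.
- **Level and rest:** the two horns of the cut-out are at 178 and 180 mm, so the dish is level to within about a degree across them. Joint speeds were practically zero.
- **Pin and ball:** the pin was home in the last wrist picture. The ball is about 2–4 mm from the middle.
- **Cut-out:** it points at about 91°. The stool place lies at about 90–93° from the dish.
- **Other things:** nothing else was touched as far as the pictures show; I did not measure the bystanders one by one.

Two measurements disagreed:
- **Stool place:** the side camera's network put it near (544, 511). My own fix on the red stool gave x of about 568. Both are well inside the 16 cm tolerance.
- **Ball height:** it came out about 3 mm lower than expected, close to measuring noise.

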